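# Load the seasoning carousel and index it

## Robot

A 6-joint arm with a two-finger parallel gripper is mounted at the origin on the work surface. World frame = base frame: x ahead of the robot, y to its left, z up, the work surface at z = 0. Lengths are in m, angles in rad, forces in N, time in s.
With the tool pointing down it reaches from about 0.425 to 0.925 m from the base axis. Payload 12.5 kg.
Tool frame: the origin (TCP) lies at the very end of the fingers, on their centre line; the grasp point (between the pads) lies 19 mm behind it (bot.grip_point_offset is the distance from the TCP to the grasp point, in m); z points along the fingers, y is the line along which they close (so a half turn about z gives the same grasp; the last joint's range is limited). The gripper opens to 85 mm and grips with 20 to 120 N. Pads are 22 mm wide; open, the fingers measure 114 mm over their backs; the gripper's body (76 mm by 85 mm) begins 54 mm behind the grasp point. The pads swing forward as they close: fully open they stand 13 mm farther back than shut.
Start: joints at [1.119, 0.491, 1.559, -0, 1.092, -0.106], TCP at [0.212, 0.588, 0.231] pointing down, gripper open.
Joint ranges: [-3.1, 3.1], [-0.84, 2.19], [0.05, 2.79], [-1.13, 4.28], [0.06, 2.93], [-2.69, 2.69]. Speed limits (rad/s): [2.22, 2.22, 2.79, 3.14, 3.14, 3.14].

## Interface

Orientations are given as a unit quaternion [x, y, z, w].
In Python, from rig import readout, camera, bot gives the robot as it stands. The module is installed in compiled form; this text tells all that it offers.
- The arm moves only by the shell command python3 -m inch 'ROWS' [FORCE]. ROWS is JSON, a list of rows, each a list of 7 numbers: the shift along the tool's x, y, z as a fraction of full scale, then the turn, a rotation vector about the tool's x, y, z as a fraction of full scale, then the closure, from -1 (fully open) to 1 (shut). In form: [[x, y, z, ax, ay, az, jaw], ...]. A call has 1 to 5 rows; each row is the pose to reach, as a shift and turn from the pose commanded when the call began, along the tool's axes at that moment; what a row does not reach only later rows make up. Full scale, the value 1, is 400 mm for a shift and 30 degrees for a turn. A row lasts 1/10 s, in which the tool goes at most 50 mm and 8.59 degrees, less where a joint would pass 70% of its speed; a pose out of reach is approached as far as the arm can. A call with a number of a shift or a turn outside -1 to 1 is refused whole. A call with a gripper value outside its range is refused whole. The fingers move at their own pace and stop on an object; FORCE is the grip in N (left out, the last holds). Time passes only in rows, so rows that repeat a pose let the fingers close. It gives the time, the measured TCP pose, the force, the opening and the grip force at its end, in the units of the state.
- readout.observe(): the state, without advancing time (a new reading comes with each control period).
- camera(name): name is "scene" or "top" or "wrist"; returns a dict with "img" (420x560x3 uint8, red, green, blue), "K" (3x3 intrinsics, pixels), "R" (3x3) and "t" (3): a world point X has camera coordinates R X + t; the wrist camera has in their place "T_tool_cam" (4x4, takes a point from camera to tool coordinates, whose origin is the TCP and whose axes are the flange's). Camera axes: x right, y down, z forward; pixel columns grow to the right and rows downward; lengths in m; the calibration is good to about 2 mm. A picture is of the moment at which its call begins: read the wrist's pose just before it. There is no depth.
- bot.finish_job(): hands the job in; it is judged then, once.
The state is a dict: "t": time; "joints": joint angles; "qvel": joint speeds; "effort": joint torques, N m; "position": TCP position; "ee_rot": TCP orientation; "contact_force": force on the tool from outside, world axes, zero at the start; "wrist_torque": the same for the moment, N m; "gripper_width": opening from 0.0 (shut) to 1.0 (fully open); "grip_force": force on a finger pad.
Only numpy, scipy, OpenCV 4.12 (cv2) and the standard library are available. Lean on these libraries where they do the work, as an engineer would, in place of code of your own. Each camera call takes 0.05 s, during which the arm holds its last target. There are 200 camera calls.

## Task

Put the middle-sized steel canister upright into the empty pocket at the carousel's pointer and press it down past the spring clip until it bottoms on the pocket's pad, then hold a firm push of about 16 N on it for a moment, never more than 25 N. Then turn the carousel exactly one click anticlockwise (seen from above), so that the next empty pocket comes to the pointer, and leave it there at rest; leave everything else on the table where it stands.

Things in the scene. Friction and masses are not known exactly. Their poses are not given: they have to be found in the camera images.
- canister: the canister to load: upright closed steel cylinder, 42 mm diameter, 80 mm high, about 0.2 kg (0.16 to 0.26), flat top, its foot tapering over the lowest 8 mm to 36 mm diameter. It stands loose on the table. Origin: centre of its underside; z up along its axis
- thin_canister: bystander, the same shape but only 30 mm in diameter, 80 mm high; does not belong in the carousel. Origin: centre of its underside. The three loose canisters stand in any order, centres at least 110 mm apart
- wide_canister: bystander, the same shape but 58 mm in diameter, 80 mm high; too big for the carousel. Origin: centre of its underside
- carousel: the carousel's fixed round black base, 256 mm in diameter, 30 mm high, bolted to the table. Origin: centre of its underside, on the wheel's vertical axis. Its -x axis runs from there to the pointer, a small block with a steel strip (to 22 mm high, 152 mm out) at the base's edge, which marks the loading place
- loading_place (a point): fixed point 95 mm from the wheel's axis towards the pointer, 82 mm over the table: where a cup's mouth is when it is at the pointer. The wheel is an aluminium disc, 248 mm in diameter, top 40 mm over the table, with six grey cups (52 mm outside) 60 degrees apart on a 95 mm circle. Four hold 42 mm steel canisters fixed in the wheel, tops at 128 mm; two neighbouring cups are empty
- pocket (a point): mouth centre (rim, 82 mm over the table) of the empty cup to load, at the pointer at the start; turns with the wheel. Bore 44.4 mm, vertical. 14 mm below the rim the round rubber nose of a sprung clip sticks 2.5 mm into the bore from the outer side; it gives way sideways, and drags on the canister with up to about 8 N while it is pushed down
- next_pocket (a point): centre of the mouth of the other empty cup, 60 degrees clockwise (seen from above) of the first; it is to come to the pointer
- handle (a point): centre of the black handle bar on the post at the wheel's axis, 165 mm over the table, turning with the wheel: 64 mm long along this point's y, 14 mm thick along its x, 30 mm high (150 to 180 mm over the table); the post below is 26 mm thick. At wheel angle 0 its axes are parallel to those of carousel
- wheel (a joint): angle of the wheel, rad, growing anticlockwise seen from above; 0 with pocket at the pointer, about 0 at the start. Sprung detents (clicks) at 0, 1.047 and 2.094; about half way between two it snaps on to the next; turning it takes up to about 0.4 N m; it does not turn clockwise from 0
- bowl_stack: bystander: three nested dark grey bowls, 124 mm in diameter, 88 mm high. Origin: centre of the underside
- bowl: bystander: single dark grey bowl, 124 mm in diameter, 62 mm high. Origin: centre of its underside
- lids: bystander: stack of three white plastic lids, 124 mm in diameter, 29 mm high. Origin: centre of the underside
- jar: bystander: glass jar 68 mm in diameter, 90 mm high. Origin: centre of its underside
- spoon: bystander: steel spoon, 220 mm long along its x axis, lying on the table
- seat: bottom of the cup to load, 42 mm below its rim, at this body's origin; turns with the wheel. On it stands a black rubber pad, 37 mm in diameter, on which the canister bottoms. The pad was set by hand with its top anywhere from 22 to 38 mm below the rim; it yields about 1 mm under 20 N; its height is not measured: feel for it

How it is judged:
On the way, in this order (a step that is already met when the one before it is completed fails the run):
1. the canister stands in the pocket at the pointer and is pressed home: it bears on the pad with more than 5 N for 0.15 s (contact force between canister and seat above 5 N and horizontal distance between canister and pocket below 0.004 m and z of canister in the frame of pocket below -0.019 m and angle between canister's own z axis and vertical below 0.1 rad and value of joint wheel below 0.2 rad), for 0.15 s.
2. the wheel is turned one click anticlockwise (value of joint wheel between 0.95 and 1.15 rad), for 0.2 s.
At the end, for the whole second after the job is handed in: the wheel is at rest one click on (joint wheel between 0.95 and 1.15 rad), and the canister still stands upright (within 0.1 rad) in its pocket, its axis within 4 mm of the pocket's and its foot more than 19 mm below the rim (all of step 2 and velocity of joint wheel between -0.05 and 0.05 rad/s and horizontal distance between canister and pocket below 0.004 m and z of canister in the frame of pocket below -0.019 m and angle between canister's own z axis and vertical below 0.1 rad); the robot touches nothing.
It fails at once if the canister is pressed on the pad with more than 25 N (contact force between canister and seat above 25 N).
It fails at once if the wheel is turned past the click (beyond 1.5 rad) (value of joint wheel above 1.5 rad).
It fails at once if a bystander is moved by more than 20 mm (distance of any of thin_canister, wide_canister, bowl_stack, bowl, lids, jar, spoon from where it was at the start of the episode above 0.02 m).
It also fails if it takes over 64 s, if anything falls off the work surface, if the arm or the gripper's body presses on something with over 40 N, if the wrist force passes 120 N, or if a joint passes its speed limit or range.

## Working session

There is one attempt and no reset: what is moved stays moved. The work goes in short steps, Python scripts to look and compute and a shell command to move; the robot and the scene stay as the last step left them, time stands still between calls to the robot, and variables do not carry over. Pictures are saved under pics/ and viewed, at most 10 in all, crops included, and the job is handed in when it is done.

```bash
mkdir -p pics
python3 - <<'E'
from rig import readout,camera,bot
import cv2,numpy as np
s=readout.observe();print(s)
a=[]
for n in("scene","top"):
    c=camera(n);cv2.imwrite(f"pics/{n}.png",c["img"][:,:,::-1]);print(n,c["K"].tolist(),c["R"].tolist(),c["t"].tolist())
print(camera("wrist")["T_tool_cam"],bot.grip_point_offset)
E
```

```text
{'t': 0.0, 'joints': array([ 1.11937552e+00,  4.91597329e-01,  1.55949423e+00, -1.95038455e-05,
        1.09169637e+00, -1.05617806e-01]), 'qvel': array([ 0.00038444, -0.00146003,  0.00107216, -0.00109239, -0.00051401,
       -0.00181383]), 'effort': array([ 1.06381827e-03, -6.18458033e+01, -2.61600405e+01, -7.51033122e-05,
        4.07175001e-03,  3.57900683e-05]), 'position': array([0.21173081, 0.58778266, 0.23068886]), 'ee_rot': array([ 1.72036845e-01,  9.85090334e-01, -5.76986384e-04, -1.55992322e-04]), 'contact_force': array([-0.07783353, -0.09994999,  0.3949495 ]), 'wrist_torque': array([-0.03936186,  0.00872744,  0.00083868]), 'grip_force': 0.0, 'gripper_width': 0.9965559962262571}
scene [[400.66249569920444, 0.0, 279.80585644641104], [0.0, 400.66249569920444, 211.22376715046013], [0.0, 0.0, 1.0]] [[-0.8860535419244806, 0.4635790113052157, 0.0019029241607234726], [0.31711465793927746, 0.6090954716831153, -0.7269394748499896], [-0.3381529455189438, -0.6435038513112428, -0.6866988996528685]] [0.5244650306736192, -0.07059651486705341, 1.2366350382319182]
top [[443.36759381472564, 0.0, 284.4025496854152], [0.0, 443.36759381472564, 207.36597859773923], [0.0, 0.0, 1.0]] [[0.01409730324573176, -0.9998681229821021, 0.008062424290847246], [-0.9890562465894909, -0.015128272701827409, -0.14676129069808236], [0.14686390681003209, -0.005905252687811443, -0.9891390806490193]] [-0.05477248835081173, 0.5802813659653645, 1.448604479981624]
[[-1.16793731e-03 -9.52112230e-01 -3.05746525e-01  7.84483991e-02]
 [ 9.99999303e-01 -1.05994649e-03 -5.19215968e-04 -9.49044176e-04]
 [ 1.70276917e-04 -3.05746918e-01  9.52112805e-01 -1.43863313e-01]
 [ 0.00000000e+00  0.00000000e+00  0.00000000e+00  1.00000000e+00]] 0.0187
```

View pics/top.png

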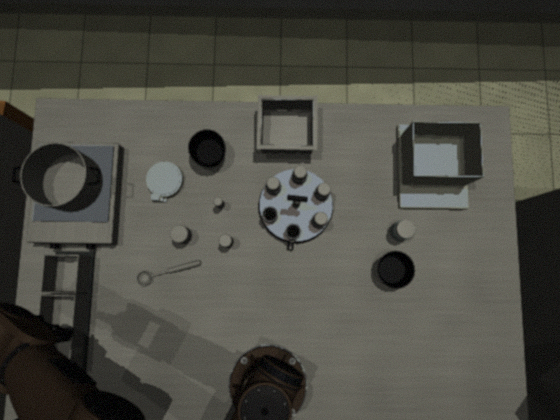

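View pics/scene.png

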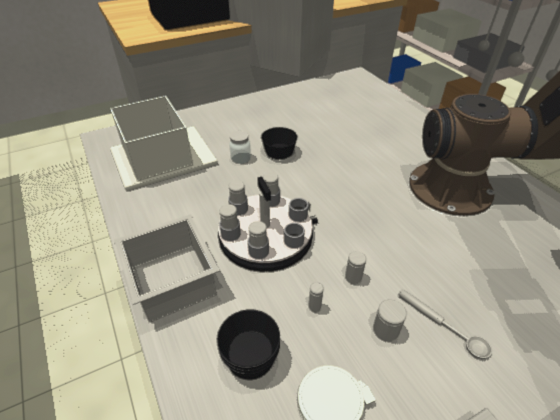

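The top view shows the thin canister at (218,204), middle at (226,242) and wide at (180,236). The wheel is around (297,205), the pointer at (291,245), the empty cups at (292,231) and (270,214), and the handle at (297,198). Next I'll turn these into positions using masks and two views.

```bash
cat > h.py <<'E'
import numpy as np,cv2
from rig import readout,camera,bot
from scipy.spatial.transform import Rotation as Rn
def ray(c,u,v,z):
    d=c["R"].T@np.linalg.inv(c["K"])@np.array([u,v,1.]);o=-c["R"].T@c["t"]
    return o+d*(z-o[2])/d[2]
def wc():
    s=readout.observe();c=camera("wrist");T=c["T_tool_cam"]
    Rw=Rn.from_quat(s["ee_rot"]).as_matrix();Rc=Rw@T[:3,:3];o=Rw@T[:3,3]+s["position"]
    c["R"]=Rc.T;c["t"]=-Rc.T@o;return s,c
def proj(c,X):
    p=c["K"]@(c["R"]@np.asarray(X)+c["t"]);return p[:2]/p[2]
E
python3 - <<'E'
from h import *
c=camera("top");s=camera("scene")
for n,p,z in [("mid",(225.5,241),.08),("thin",(218,203),.08),("wide",(180,235),.08),("pocket",(292,231),.082),("next",(270,214),.082),("handle",(297,198),.18),("pointer",(291,246),.022)]:
    X=ray(c,*p,z);print(n,X.round(3),"in scene px",proj(s,X).round(0))
g=cv2.resize(c["img"][160:265,150:350],None,fx=4,fy=4,interpolation=cv2.INTER_CUBIC)
g=np.clip(g.astype(float)*1.8,0,255).astype(np.uint8)
cv2.imwrite("pics/topz.png",g[:,:,::-1])
E
```

```text
mid [0.462 0.143 0.08 ] in scene px [358. 256.]
thin [0.587 0.172 0.08 ] in scene px [319. 286.]
wide [0.48  0.291 0.08 ] in scene px [393. 308.]
pocket [ 0.498 -0.072  0.082] in scene px [299. 205.]
next [0.553 0.001 0.082] in scene px [294. 230.]
handle [ 0.59  -0.084  0.18 ] in scene px [264. 184.]
pointer [ 0.453 -0.07   0.022] in scene px [312. 216.]
```

View pics/topz.png

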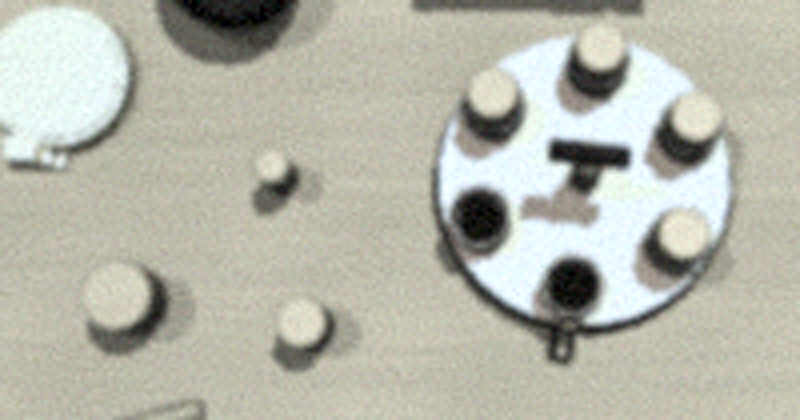

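The zoomed view agrees with the first: the middle canister top is at (226,241) in the full image. Pocket to handle measures 93 mm, and should be 95. The wheel frame is yawed about -7.5°. I'll move above the canister and turn so the fingers close along the wheel's radial line.

```bash
python3 -m inch '[[-0.48,-0.42,-0.05,0,0,1,-1],[-0.48,-0.42,-0.05,0,0,1,-1],[-0.48,-0.42,-0.05,0,0,1,-1],[-0.48,-0.42,-0.05,0,0,1,-1],[-0.48,-0.42,-0.05,0,0,1,-1]]'
cat >> h.py <<'E'
def tgt(X,yaw=None):
    """row shift (fractions) in tool axes from present pose to TCP target X, and turn about tool z for tool-y heading yaw (deg)"""
    s=readout.observe();M=Rn.from_quat(s["ee_rot"]).as_matrix();d=M.T@(np.asarray(X)-s["position"])/.4
    cur=np.degrees(np.arctan2(M[1,1],M[0,1]))
    print("t",round(s["t"],2),"pos",s["position"].round(4),"tooly",round(cur,2),"shift",d.round(4),"tilt",M[:,2].round(4),"F",s["contact_force"].round(1))
    if yaw is not None:print("az",round(-(yaw-cur)/30,4))
E
python3 -c "
from h import *
tgt([.462,.143,.25],-7.5)"
```

```text
t: 0.75
position: [0.3331, 0.3683, 0.2511]
ee_rot: [0.422, 0.907, 0.0, 0.0]
contact_force: [0.9, -0.5, 0.7]
gripper_width: 0.998
grip_force: 0.0
t 0.75 pos [0.3331 0.3683 0.2511] tooly 40.06 shift [-0.6384 -0.1159  0.0026] tilt [ 2.e-04  2.e-04 -1.e+00] F [ 0.9 -0.5  0.7]
az 1.5852
```

```bash
python3 -m inch '[[-0.64,-0.116,0,0,0,1,-1],[-0.64,-0.116,0,0,0,1,-1],[-0.64,-0.116,0,0,0,1,-1],[-0.64,-0.116,0,0,0,1,-1],[-0.64,-0.116,0,0,0,1,-1]]'
python3 -c "
from h import *
tgt([.462,.143,.25],-7.5)"
```

```text
t: 1.25
position: [0.458, 0.1514, 0.251]
ee_rot: [0.643, 0.766, 0.0, 0.0]
contact_force: [0.2, 0.8, -0.8]
gripper_width: 1.002
grip_force: 0.0
t 1.25 pos [0.458  0.1514 0.251 ] tooly 10.03 shift [-0.0224  0.0062  0.0026] tilt [ 5.e-04  2.e-04 -1.e+00] F [ 0.2  0.8 -0.8]
az 0.5843
```

```bash
python3 -m inch '[[-0.022,0.006,0,0,0,0.58,-1],[-0.022,0.006,0,0,0,0.58,-1],[-0.022,0.006,0,0,0,0.58,-1],[-0.022,0.006,0,0,0,0.58,-1]]' >/dev/null
python3 - <<'E'
from h import *
s,c=wc();tgt([.462,.143,.25],-7.5)
print("expect px",proj(c,[.462,.143,.08]))
cv2.imwrite("pics/w1.png",c["img"][:,:,::-1])
E
```

```text
t 1.7 pos [0.4611 0.1454 0.2509] tooly -6.95 shift [-0.0057  0.0029  0.0021] tilt [ 1.e-04  1.e-04 -1.e+00] F [0.4 0.  0.7]
az 0.0185
expect px [280.78308024 191.76286444]
```

View pics/w1.png

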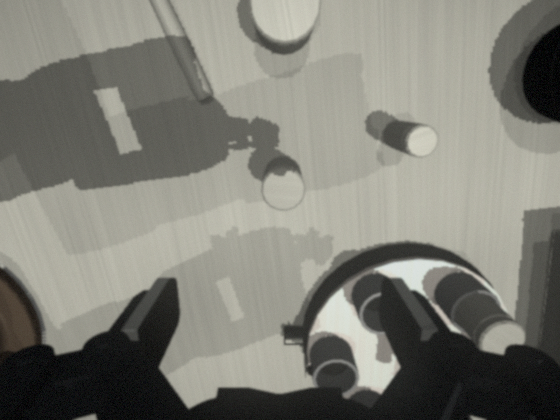

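The wrist view shows the middle canister's top disc at about (283,189), radius 20 px, within 3 px of the estimate. The pointer is at (293,333) and the loading cup's mouth around (335,373).

Run:
```python
from h import *
s,c=wc()
X=ray(c,283,188.8,.08);print(X, "diam mm", 42, "px", np.linalg.norm(proj(c,X+[.021,0,0])-proj(c,X-[.021,0,0])))
print("pocket",ray(c,335,373,.082))
tgt([X[0],X[1],.042],-7.5)
```

```text
[0.46438293 0.14571319 0.08      ] diam mm 42 px 45.190589556556446
pocket [ 0.4967204  -0.06879627  0.082     ]
t 1.75 pos [0.4611 0.1455 0.2509] tooly -6.98 shift [0.0015 0.0081 0.5222] tilt [ 1.e-04  1.e-04 -1.e+00] F [-0.7 -0.1  0.3]
az 0.0175
```

```bash
python3 -m inch '[[0.0015,0.008,0.1,0,0,0.0175,-1],[0.0015,0.008,0.2,0,0,0.0175,-1],[0.0015,0.008,0.3,0,0,0.0175,-1],[0.0015,0.008,0.41,0,0,0.0175,-1],[0.0015,0.008,0.517,0,0,0.0175,-1]]'
python3 -m inch '[[0,0,0,0,0,0,1],[0,0,0,0,0,0,1],[0,0,0,0,0,0,1],[0,0,0,0,0,0,1],[0,0,0,0,0,0,1]]' 50
python3 -m inch '[[0,0,0,0,0,0,1],[0,0,0,0,0,0,1],[0,0,0,0,0,0,1],[0,0,0,0,0,0,1],[0,0,0,0,0,0,1]]'
python3 -m inch '[[0,0,-0.1,0,0,0,1],[0,0,-0.2,0,0,0,1],[0,0,-0.32,0,0,0,1],[0,0,-0.32,0,0,0,1]]'
python3 -c "
from h import *
tgt([.497,-.071,.17],-7.5)"
```

```text
t: 2.25
position: [0.4644, 0.1458, 0.0427]
ee_rot: [0.752, 0.659, 0.0, 0.0]
contact_force: [2.1, -0.3, -1.0]
gripper_width: 0.999
grip_force: 0.0
t: 2.75
position: [0.4654, 0.1456, 0.0463]
ee_rot: [0.753, 0.658, 0.002, 0.001]
contact_force: [-1.2, 0.9, 9.9]
gripper_width: 0.477
grip_force: 51.1
t: 3.25
position: [0.4654, 0.1456, 0.0463]
ee_rot: [0.753, 0.658, 0.002, 0.001]
contact_force: [-2.1, 0.5, 9.7]
gripper_width: 0.479
grip_force: 51.1
t: 3.65
position: [0.4666, 0.1458, 0.1785]
ee_rot: [0.753, 0.658, 0.005, 0.003]
contact_force: [0.9, 0.1, -2.7]
gripper_width: 0.473
grip_force: 52.2
t 3.65 pos [0.4666 0.1458 0.1785] tooly -7.71 shift [-0.5268  0.1479  0.021 ] tilt [ 0.0111  0.002  -0.9999] F [ 0.9  0.1 -2.7]
az -0.0071
```

```bash
python3 -m inch '[[-0.1,0.02,-0.08,0,0,0,1],[-0.2,0.04,-0.125,0,0,0,1],[-0.3,0.06,-0.125,0,0,0,1],[-0.4,0.08,-0.125,0,0,0,1],[-0.5,0.1,-0.125,0,0,0,1]]' >/dev/null
python3 -m inch '[[-0.1,0.02,0,0,0,0,1],[-0.2,0.045,0,0,0,0,1],[-0.2,0.045,0,0,0,0,1],[-0.2,0.045,0,0,0,0,1]]'
python3 - <<'E'
from h import *
s,c=wc();tgt([.497,-.071,.17],-7.5)
print("expect px",proj(c,[.497,-.07,.082]),proj(c,[.59,-.084,.18]))
cv2.imwrite("pics/w2.png",c["img"][:,:,::-1]);np.savez("w2.npz",**{k:c[k] for k in("K","R","t","img")})
E
```

```text
t: 4.55
position: [0.4838, -0.1405, 0.2221]
ee_rot: [0.754, 0.657, 0.0, -0.0]
contact_force: [-0.4, -0.5, -2.3]
gripper_width: 0.48
grip_force: 52.0
t 4.6 pos [ 0.4838 -0.1396  0.2221] tooly -7.77 shift [0.1744 0.0095 0.1303] tilt [ 0.e+00  3.e-04 -1.e+00] F [ 0.7  0.3 -2.1]
az -0.0089
expect px [283.93724035 109.88465752] [468.98129234 115.99911209]
```

View pics/w2.png

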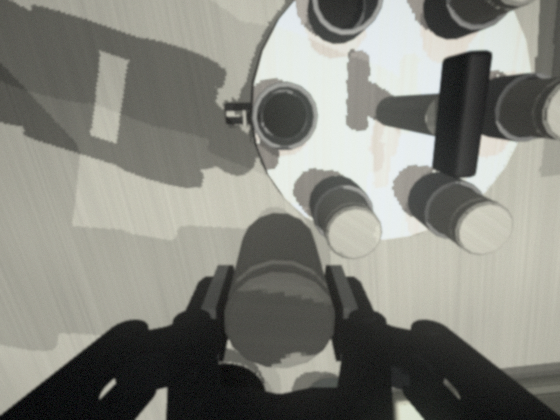

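The wrist view shows the pocket mouth near (286,116), the pointer at (238,114), the handle top at (465,112) and the canister hanging in the grip around (280,290). I'll zoom in on the mouth.

Run:
```python
import numpy as np,cv2
i=np.load("w2.npz")["img"]
a=cv2.resize(i[70:165,235:340],None,fx=5,fy=5,interpolation=cv2.INTER_CUBIC)
b=cv2.resize(i[200:330,210:350],None,fx=3.6,fy=3.6,interpolation=cv2.INTER_CUBIC)[:475]
a=np.clip(a*1.5,0,255);b=np.clip(b*1.5,0,255)
h=min(len(a),len(b));o=np.hstack([a[:h],b[:h]])[:,:,::-1]
cv2.imwrite("pics/z2.png",cv2.resize(o,None,fx=.78,fy=.78));print(o.shape)
g=cv2.cvtColor(i,cv2.COLOR_RGB2GRAY);print(g[116,245:330].tolist());print(g[75:160,286].tolist())
```

```text
(468, 1029, 3)
[152, 103, 64, 50, 51, 55, 78, 110, 140, 155, 152, 128, 88, 61, 60, 72, 84, 79, 68, 59, 56, 59, 58, 56, 60, 57, 55, 60, 60, 60, 59, 59, 59, 61, 64, 60, 63, 58, 63, 61, 60, 57, 65, 64, 63, 64, 66, 63, 64, 66, 67, 67, 68, 64, 63, 69, 68, 66, 68, 67, 73, 76, 79, 78, 78, 76, 78, 92, 115, 143, 159, 168, 186, 213, 229, 235, 236, 234, 233, 234, 235, 235, 235, 236, 236]
[234, 235, 234, 235, 232, 222, 189, 160, 153, 159, 151, 132, 105, 91, 104, 117, 107, 95, 75, 69, 65, 66, 62, 66, 65, 68, 65, 66, 65, 65, 65, 64, 62, 65, 63, 64, 62, 60, 66, 64, 62, 57, 63, 62, 65, 62, 62, 63, 61, 61, 60, 62, 64, 63, 61, 62, 64, 65, 62, 59, 63, 61, 68, 75, 82, 77, 76, 76, 79, 83, 98, 105, 103, 106, 136, 185, 211, 219, 220, 223, 228, 233, 236, 235, 236][ WARN:0@0.084] global loadsave.cpp:1063 imwrite_ Unsupported depth image for selected encoder is fallbacked to CV_8U.
```

View pics/z2.png

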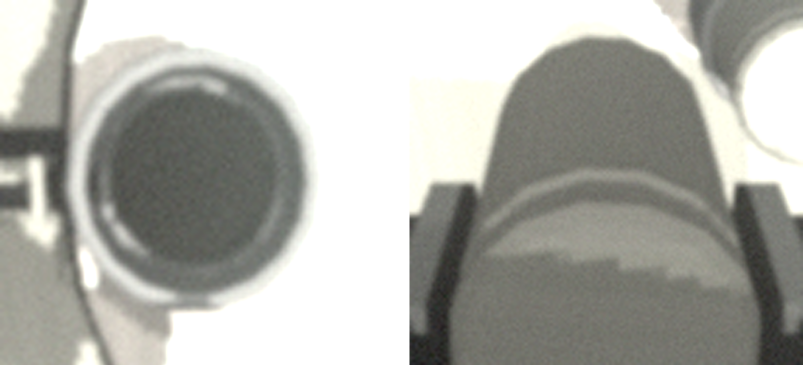

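The bore mouth centre is (284.5,115.5) and the rim's outer diameter is about 63 px. The held canister's far foot edge is at (277,213.5) and its far top edge at (277,261). I'll check for tilt in the grip and work out the pocket position.

Run:
```python
from h import *
c=dict(np.load("w2.npz"))
P=ray(c,284.5,115.5,.082);print("pocket",P,"rim px",np.linalg.norm(proj(c,P+[.026,0,0])-proj(c,P-[.026,0,0])))
p=ray(c,238,114,.022);print("pointer",p); h=ray(c,466,112,.18);print("handle",h,np.linalg.norm((h-P)[:2]))
s=readout.observe();M=Rn.from_quat(s["ee_rot"]).as_matrix()
for zf in(.042,.046,.05):
  for q in [(.018,0,zf),(.021,0,zf-.008),(.021,0,zf-.08)]:
    print(q,proj(c,s["position"]+M@np.array(q)).round(1))
tgt([P[0],P[1],.14],-7.5)
```

```text
pocket [ 0.49687378 -0.07425608  0.082     ] rim px 66.20012421749882
pointer [ 0.45387039 -0.06900283  0.022     ]
handle [ 0.58842758 -0.08178326  0.18      ] 0.09186270722537954
(0.018, 0, 0.042) [279.7 211.8]
(0.021, 0, 0.034) [279.7 210.9]
(0.021, 0, -0.038) [280.2 274.2]
(0.018, 0, 0.046) [279.7 209.7]
(0.021, 0, 0.038) [279.7 208.7]
(0.021, 0, -0.034) [280.1 268.8]
(0.018, 0, 0.05) [279.6 207.7]
(0.021, 0, 0.042) [279.7 206.6]
(0.021, 0, -0.03) [280.1 263.8]
t 4.6 pos [ 0.4838 -0.1396  0.2221] tooly -7.77 shift [0.1663 0.0103 0.2053] tilt [ 0.e+00  3.e-04 -1.e+00] F [ 0.7  0.3 -2.1]
az -0.0089
```

```bash
python3 -m inch '[[0.1,0.013,0,0,0,-0.009,1],[0.169,0.013,0.05,0,0,-0.009,1],[0.169,0.013,0.15,0,0,-0.009,1],[0.169,0.013,0.215,0,0,-0.009,1],[0.169,0.013,0.215,0,0,-0.009,1]]'
python3 - <<'E'
from h import *
s,c=wc();tgt([.4982,-.0734,.11],-7.5)
cv2.imwrite("pics/w3.png",c["img"][:,:,::-1])
E
```

```text
t: 5.1
position: [0.4969, -0.0718, 0.1337]
ee_rot: [0.751, 0.66, -0.001, -0.002]
contact_force: [-0.0, 0.7, -1.9]
gripper_width: 0.476
grip_force: 51.9
t 5.15 pos [ 0.4979 -0.0724  0.1356] tooly -7.37 shift [-0.0024  0.0011  0.0639] tilt [-2.4e-03  8.0e-04 -1.0e+00] F [-0.  -0.6 -1.9]
az 0.0043
```

View pics/w3.png

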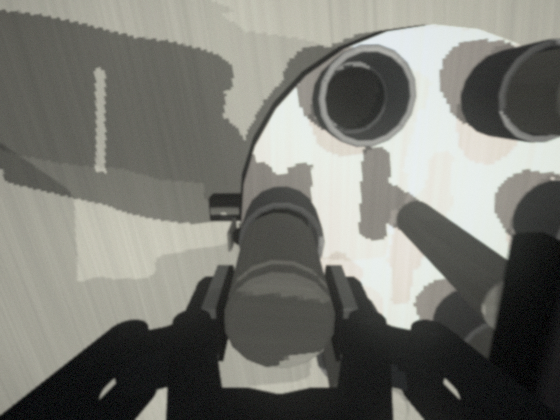

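The canister is over the cup, whose rim peeks out around the foot at about x 241–324. It may be a few px off sideways, so I'll zoom in.

Run:
```python
from h import *
i=cv2.imread("pics/w3.png")
b=cv2.resize(i[170:300,215:350],None,fx=4.5,fy=4.5,interpolation=cv2.INTER_CUBIC)
b=np.clip((b.astype(float)-20)*2,0,255).astype(np.uint8)
cv2.imwrite("pics/z3.png",b)
```

```text
(no output)
```

View pics/z3.png

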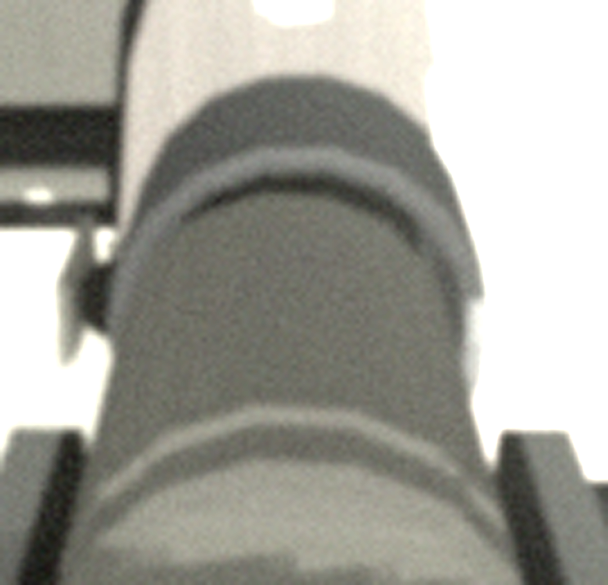

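The offset is only about 1 mm, well within the taper's tolerance. I'll nudge it and go down gently, watching the force.

```bash
python3 -m inch '[[0,0.002,0.01,0,0,0.004,1],[0,0.002,0.02,0,0,0.004,1],[0,0.002,0.025,0,0,0.004,1],[0,0.002,0.025,0,0,0.004,1]]'
python3 -m inch '[[0,0,0.005,0,0,0,1],[0,0,0.01,0,0,0,1],[0,0,0.01,0,0,0,1]]'
python3 -c "
from h import *
tgt([.4982,-.0734,.11],-7.5)"
```

```text
t: 5.55
position: [0.4994, -0.0739, 0.1263]
ee_rot: [0.752, 0.659, 0.0, 0.0]
contact_force: [0.2, -0.3, -1.5]
gripper_width: 0.478
grip_force: 51.9
t: 5.85
position: [0.4992, -0.0738, 0.1218]
ee_rot: [0.752, 0.659, -0.0, -0.0]
contact_force: [0.0, 0.8, -1.8]
gripper_width: 0.475
grip_force: 52.1
t 5.85 pos [ 0.4992 -0.0738  0.1218] tooly -7.6 shift [ 0.0006 -0.0025  0.0296] tilt [-4.e-04  2.e-04 -1.e+00] F [ 0.   0.8 -1.8]
az -0.0032
```

```bash
python3 -m inch '[[0,0,0.005,0,0,0,1],[0,0,0.008,0,0,0,1],[0,0,0.008,0,0,0,1]]'
python3 -m inch '[[0,0,0.003,0,0,0,1],[0,0,0.006,0,0,0,1],[0,0,0.006,0,0,0,1]]'
```

```text
t: 6.15
position: [0.4988, -0.0736, 0.1185]
ee_rot: [0.752, 0.659, -0.0, -0.001]
contact_force: [-3.2, -0.0, -1.7]
gripper_width: 0.477
grip_force: 52.1
t: 6.45
position: [0.4988, -0.0736, 0.1162]
ee_rot: [0.752, 0.659, -0.0, -0.001]
contact_force: [-5.0, 1.0, -0.2]
gripper_width: 0.475
grip_force: 52.3
```

There's a side force of -5 N in x, so I'll ease over by 0.6 mm that way.

```bash
python3 -m inch '[[0,-0.0015,0,0,0,0,1],[0,-0.0015,0,0,0,0,1]]'
python3 -m inch '[[0,0,0.003,0,0,0,1],[0,0,0.006,0,0,0,1],[0,0,0.006,0,0,0,1]]'
python3 -m inch '[[0,0,0.003,0,0,0,1],[0,0,0.006,0,0,0,1],[0,0,0.006,0,0,0,1]]'
```

```text
t: 6.65
position: [0.4987, -0.0736, 0.1163]
ee_rot: [0.752, 0.659, 0.0, -0.0]
contact_force: [-3.3, -0.2, -3.1]
gripper_width: 0.475
grip_force: 52.0
t: 6.95
position: [0.4986, -0.0737, 0.1139]
ee_rot: [0.752, 0.659, -0.0, -0.0]
contact_force: [-4.1, 0.7, -1.0]
gripper_width: 0.477
grip_force: 52.4
t: 7.25
position: [0.4986, -0.0736, 0.1115]
ee_rot: [0.752, 0.659, -0.0, -0.0]
contact_force: [-4.0, 0.4, -1.3]
gripper_width: 0.476
grip_force: 52.4
```

```bash
python3 -m inch '[[0,-0.002,0,0,0,0,1],[0,-0.002,0,0,0,0,1]]'
python3 -m inch '[[0,0,0.003,0,0,0,1],[0,0,0.005,0,0,0,1],[0,0,0.005,0,0,0,1]]'
python3 -m inch '[[0,0,0.003,0,0,0,1],[0,0,0.005,0,0,0,1],[0,0,0.005,0,0,0,1]]'
```

```text
t: 7.45
position: [0.4984, -0.0737, 0.1117]
ee_rot: [0.752, 0.659, 0.0, 0.001]
contact_force: [-1.3, 0.5, -3.0]
gripper_width: 0.476
grip_force: 52.0
t: 7.75
position: [0.4982, -0.0737, 0.1096]
ee_rot: [0.752, 0.659, 0.0, 0.0]
contact_force: [-0.1, 1.1, -1.7]
gripper_width: 0.482
grip_force: 52.1
t: 8.05
position: [0.4984, -0.0737, 0.1077]
ee_rot: [0.752, 0.659, 0.0, 0.0]
contact_force: [1.8, 0.7, -1.3]
gripper_width: 0.476
grip_force: 52.1
```

```bash
for k in 1; do :; done; python3 -m inch '[[0,0,0.0025,0,0,0,1],[0,0,0.0025,0,0,0,1]]'
python3 -m inch '[[0,0,0.0025,0,0,0,1],[0,0,0.0025,0,0,0,1]]'
python3 -m inch '[[0,0,0.0025,0,0,0,1],[0,0,0.0025,0,0,0,1]]'
```

```text
t: 8.25
position: [0.4983, -0.0737, 0.1067]
ee_rot: [0.752, 0.659, 0.0, 0.0]
contact_force: [2.5, 0.1, -0.2]
gripper_width: 0.475
grip_force: 52.2
t: 8.45
position: [0.4983, -0.0737, 0.1056]
ee_rot: [0.752, 0.659, 0.0, 0.0]
contact_force: [3.9, -0.0, -0.9]
gripper_width: 0.48
grip_force: 52.0
t: 8.65
position: [0.4981, -0.0737, 0.1045]
ee_rot: [0.752, 0.659, 0.0, 0.0]
contact_force: [4.7, -0.1, -2.6]
gripper_width: 0.479
grip_force: 51.9
```

```bash
python3 -m inch '[[0,0,0.0025,0,0,0,1],[0,0,0.0025,0,0,0,1]]'
python3 -m inch '[[0,0,0.0025,0,0,0,1],[0,0,0.0025,0,0,0,1]]'
python3 -m inch '[[0,0,0.0025,0,0,0,1],[0,0,0.0025,0,0,0,1]]'
```

```text
t: 8.85
position: [0.498, -0.0736, 0.1034]
ee_rot: [0.752, 0.659, 0.0, -0.0]
contact_force: [5.4, -1.6, -3.6]
gripper_width: 0.479
grip_force: 51.8
t: 9.05
position: [0.4981, -0.0736, 0.1028]
ee_rot: [0.752, 0.659, 0.0, 0.0]
contact_force: [3.4, -1.4, 3.8]
gripper_width: 0.477
grip_force: 52.4
t: 9.25
position: [0.4981, -0.0736, 0.1023]
ee_rot: [0.752, 0.659, 0.0, 0.0]
contact_force: [0.9, 0.1, 12.0]
gripper_width: 0.475
grip_force: 53.3
```

There was a steep rise at about 25 mm depth, and at 14 N net it exceeds the clip's 8 N drag, so this is the pad. I'll step a little further and hold.

```bash
python3 -m inch '[[0,0,0.0006,0,0,0,1],[0,0,0.0006,0,0,0,1]]'
python3 -m inch '[[0,0,0.0006,0,0,0,1],[0,0,0.0006,0,0,0,1],[0,0,0.0006,0,0,0,1],[0,0,0.0006,0,0,0,1],[0,0,0.0006,0,0,0,1]]'
```

```text
t: 9.45
position: [0.4981, -0.0736, 0.1023]
ee_rot: [0.752, 0.659, 0.0, 0.0]
contact_force: [0.8, 0.3, 13.2]
gripper_width: 0.476
grip_force: 53.6
t: 9.95
position: [0.4981, -0.0736, 0.1022]
ee_rot: [0.752, 0.659, 0.0, 0.001]
contact_force: [-0.1, -0.7, 15.8]
gripper_width: 0.477
grip_force: 53.9
```

Holding at about 16 N. Now I'll unload a bit, release and rise, then check by pressing the top with the shut fingers.

```bash
python3 -m inch '[[0,0,0,0,0,0,1],[0,0,0,0,0,0,1],[0,0,0,0,0,0,1]]'
python3 -m inch '[[0,0,-0.003,0,0,0,1],[0,0,-0.003,0,0,0,-1],[0,0,-0.003,0,0,0,-1],[0,0,-0.003,0,0,0,-1],[0,0,-0.003,0,0,0,-1]]'
python3 -m inch '[[0,0,0,0,0,0,-1],[0,0,-0.08,0,0,0,-1],[0,0,-0.16,0,0,0,-1],[0,0,-0.16,0,0,0,-1]]'
python3 - <<'E'
from h import *
s,c=wc();cv2.imwrite("pics/w4.png",c["img"][:,:,::-1]);tgt([.4982,-.0737,.15],-7.5)
print(proj(c,[.4982,-.0737,.137]))
E
```

```text
t: 10.25
position: [0.4981, -0.0736, 0.1022]
ee_rot: [0.752, 0.659, 0.0, 0.0]
contact_force: [-0.3, 0.0, 14.8]
gripper_width: 0.48
grip_force: 53.9
t: 10.75
position: [0.4976, -0.0735, 0.1021]
ee_rot: [0.752, 0.659, -0.0, -0.0]
contact_force: [0.2, 0.1, -0.6]
gripper_width: 0.996
grip_force: 0.0
t: 11.15
position: [0.4993, -0.0739, 0.1695]
ee_rot: [0.752, 0.659, 0.002, 0.002]
contact_force: [0.4, 0.9, -0.5]
gripper_width: 1.0
grip_force: 0.0
t 11.2 pos [ 0.4985 -0.0737  0.1678] tooly -7.58 shift [-0.     -0.001   0.0444] tilt [ 3.2e-03 -8.0e-04 -1.0e+00] F [-0.6  0.4  0. ]
az -0.0028
[277.72312809 249.42109816]
```

View pics/w4.png

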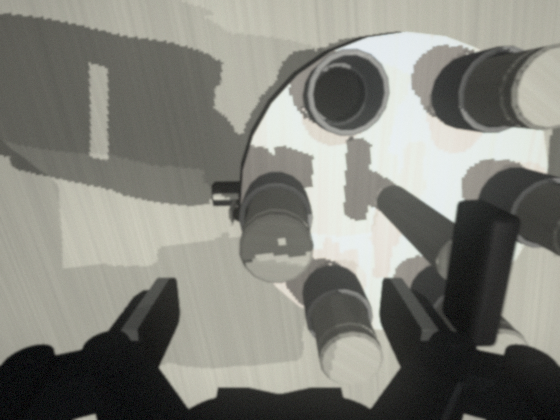

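The canister stands upright in the cup, its top near (276,243). I'll press the top with the fingers shut.

```bash
python3 -m inch '[[0,0,0,0,0,0,1],[0,0,0,0,0,0,1],[0,0,0,0,0,0,1],[0,0,0.03,0,0,0,1],[0,0,0.06,0,0,0,1]]'
python3 -m inch '[[0,0,0.006,0,0,0,1],[0,0,0.006,0,0,0,1]]'
python3 -m inch '[[0,0,0.003,0,0,0,1],[0,0,0.003,0,0,0,1]]'
```

```text
t: 11.7
position: [0.4978, -0.0735, 0.1411]
ee_rot: [0.752, 0.659, -0.0, -0.0]
contact_force: [0.5, -0.6, -1.2]
gripper_width: 0.147
grip_force: 0.0
t: 11.9
position: [0.4976, -0.0735, 0.139]
ee_rot: [0.752, 0.659, -0.0, -0.001]
contact_force: [-0.1, -0.8, 0.3]
gripper_width: 0.001
grip_force: 0.0
t: 12.1
position: [0.498, -0.0736, 0.1388]
ee_rot: [0.752, 0.659, 0.0, 0.0]
contact_force: [-0.3, -0.3, 0.4]
gripper_width: -0.001
grip_force: 0.0
```

```bash
python3 -m inch '[[0,0,0.0025,0,0,0,1],[0,0,0.0025,0,0,0,1]]'
python3 -m inch '[[0,0,0.0025,0,0,0,1],[0,0,0.0025,0,0,0,1]]'
python3 -m inch '[[0,0,0.0025,0,0,0,1],[0,0,0.0025,0,0,0,1]]'
```

```text
t: 12.3
position: [0.4979, -0.0736, 0.1378]
ee_rot: [0.752, 0.659, 0.0, 0.0]
contact_force: [0.4, 0.2, 0.3]
gripper_width: -0.003
grip_force: 0.0
t: 12.5
position: [0.498, -0.0736, 0.1368]
ee_rot: [0.752, 0.659, 0.0, 0.0]
contact_force: [-0.9, -0.3, 1.7]
gripper_width: -0.003
grip_force: 0.4
t: 12.7
position: [0.4983, -0.0737, 0.1364]
ee_rot: [0.752, 0.659, 0.0, 0.0]
contact_force: [-1.3, 0.5, 8.5]
gripper_width: 0.001
grip_force: 4.3
```

```bash
python3 -m inch '[[0,0,0.002,0,0,0,1],[0,0,0.002,0,0,0,1]]'
python3 -m inch '[[0,0,0.0002,0,0,0,1],[0,0,0.0002,0,0,0,1],[0,0,0.0002,0,0,0,1]]'
```

```text
t: 12.9
position: [0.4984, -0.0737, 0.1362]
ee_rot: [0.752, 0.659, 0.001, 0.001]
contact_force: [-3.4, 0.1, 15.3]
gripper_width: -0.001
grip_force: 7.8
t: 13.2
position: [0.4984, -0.0737, 0.1361]
ee_rot: [0.752, 0.659, 0.001, 0.001]
contact_force: [-2.9, 0.4, 15.9]
gripper_width: 0.003
grip_force: 8.3
```

The top sits 25.5 mm deeper than when the foot is at the rim, and 16 N is held, so the canister is home. Next I'll rise, go over the handle with the gripper open, and look.

```bash
python3 -m inch '[[0,0,0,0,0,0,1],[0,0,0,0,0,0,1],[0,0,-0.1,0,0,0,0.6],[0,0,-0.2,0,0,0,-1],[0,0,-0.23,0,0,0,-1]]' >/dev/null
python3 -m inch '[[0.004,0.12,0,0,0,0,-1],[0.007,0.236,0,0,0,0,-1],[0.007,0.236,0,0,0,0,-1],[0.007,0.236,0,0,0,0,-1]]'
python3 - <<'E'
from h import *
s,c=wc();tgt([.5929,-.0836,.152],-7.5)
print("expect",proj(c,[.5929,-.0836,.18]))
cv2.imwrite("pics/w5.png",c["img"][:,:,::-1]);np.savez("w5.npz",**{k:c[k] for k in("K","R","t","img")})
g=np.clip(c["img"].astype(float)*1.5,0,255).astype(np.uint8)
cv2.imwrite("pics/w5b.png",g[:,:,::-1])
E
```

```text
t: 14.1
position: [0.5917, -0.0832, 0.2255]
ee_rot: [0.752, 0.659, -0.001, -0.001]
contact_force: [-0.1, 0.2, -0.5]
gripper_width: 1.0
grip_force: 0.0
t 14.15 pos [ 0.5911 -0.0831  0.2259] tooly -7.58 shift [-0.0007  0.0051  0.1848] tilt [-1.9e-03  5.0e-04 -1.0e+00] F [ 0.6  0.3 -0. ]
az -0.0028
expect [282.1987155 241.0663569]
```

View pics/w5b.png

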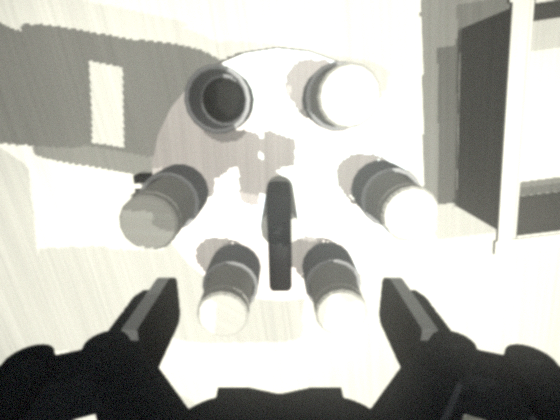

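The handle bar is centred at column ~280.5, parallel to the pads, its near top edge at row ~290. The expected centre was (282,241), so this matches. I'll check the near end, then grip.

Run:
```python
from h import *
c=dict(np.load("w5.npz"));C=np.array([.5929,-.0836,.18]);X=np.array([.132,.991,0])
print(proj(c,C-.032*X),proj(c,C+.032*X),ray(c,280.5,289,.18),ray(c,280.5,289,.18)+.032*X)
g=cv2.cvtColor(c["img"],cv2.COLOR_RGB2GRAY);print(g[270:300,280].tolist());print(g[175:215,280].tolist())
for r in(200,250,285):
  d=np.where(g[r,262:300]<90)[0]+262;print(r,d.min(),d.max())
```

```text
[282.10835003 289.35890526] [282.29816325 187.92011422] [ 0.58772839 -0.11493443  0.18      ] [ 0.59195239 -0.08322243  0.18      ]
[61, 59, 59, 54, 54, 55, 54, 55, 56, 54, 53, 54, 58, 59, 58, 54, 55, 54, 54, 68, 119, 178, 209, 217, 218, 217, 217, 216, 216, 210]
[141, 108, 92, 90, 89, 87, 72, 66, 63, 60, 57, 59, 61, 63, 59, 62, 61, 61, 63, 61, 64, 61, 63, 58, 62, 63, 61, 61, 59, 62, 61, 63, 64, 63, 61, 60, 65, 62, 59, 63]
200 266 291
250 269 290
285 271 290
```

```bash
python3 -m inch '[[0,0.002,0.09,0,0,0,-1],[0,0.002,0.178,0,0,0,-1],[0,0.002,0.178,0,0,0,-1]]'
python3 -m inch '[[0,0,0,0,0,0,1],[0,0,0,0,0,0,1],[0,0,0,0,0,0,1],[0,0,0,0,0,0,1],[0,0,0,0,0,0,1]]' 80
python3 -m inch '[[0,0,0,0,0,0,1],[0,0,0,0,0,0,1],[0,0,0,0,0,0,1]]'
python3 -c "
from h import *
tgt([.592,-.0832,.154],-7.5);print(readout.observe()['joints'],readout.observe()['wrist_torque'])"
```

```text
t: 14.45
position: [0.5898, -0.0828, 0.1522]
ee_rot: [0.752, 0.659, -0.002, -0.003]
contact_force: [-0.1, 0.1, -0.9]
gripper_width: 0.998
grip_force: 0.0
t: 14.95
position: [0.5919, -0.0833, 0.1565]
ee_rot: [0.752, 0.659, -0.0, -0.001]
contact_force: [-21.6, 1.5, 47.2]
gripper_width: 0.148
grip_force: 63.7
t: 15.25
position: [0.5919, -0.0833, 0.1567]
ee_rot: [0.752, 0.659, -0.0, -0.0]
contact_force: [-7.7, 0.1, 10.2]
gripper_width: 0.146
grip_force: 79.9
t 15.25 pos [ 0.5919 -0.0833  0.1567] tooly -7.58 shift [0.0002 0.0003 0.0068] tilt [-1.2e-03  2.0e-04 -1.0e+00] F [-7.7  0.1 10.2]
az -0.0026
[-2.50183306e-01  5.35492253e-01  1.70682821e+00 -1.88979448e-04
  9.00458199e-01 -1.17797661e-01] [0.12541131 1.30000815 0.05536544]
```

Gripped. I'll turn anticlockwise (negative az), 30° per call.

```bash
python3 -m inch '[[0,0,-0.006,0,0,-0.2,1],[0,0,-0.006,0,0,-0.4,1],[0,0,-0.006,0,0,-0.6,1],[0,0,-0.006,0,0,-0.8,1],[0,0,-0.006,0,0,-1,1]]'
python3 -c "
from h import *
tgt([.592,-.0832,.154],52.5);print(readout.observe()['joints'],readout.observe()['wrist_torque'])"
```

```text
t: 15.75
position: [0.5914, -0.0833, 0.1568]
ee_rot: [0.555, 0.832, -0.001, -0.002]
contact_force: [-2.7, -1.8, -9.7]
gripper_width: 0.149
grip_force: 81.2
t 15.75 pos [ 0.5914 -0.0833  0.1568] tooly 22.63 shift [-0.0004  0.0016  0.0069] tilt [-3.8e-03  8.0e-04 -1.0e+00] F [-2.7 -1.8 -9.7]
az -0.9958
[-2.50458186e-01  5.35688649e-01  1.70626000e+00 -1.84957783e-04
  9.03557089e-01 -6.45250358e-01] [-0.36489984  0.31779407 -0.17451396]
```

```bash
python3 -m inch '[[0,0,0.002,0,0,-0.2,1],[0,0,0.002,0,0,-0.4,1],[0,0,0.002,0,0,-0.6,1],[0,0,0.002,0,0,-0.8,1],[0,0,0.002,0,0,-0.99,1]]'
python3 -m inch '[[0,0,0,0,0,0,1],[0,0,0,0,0,0,1],[0,0,0,0,0,0,1],[0,0,0,0,0,0,1]]'
python3 -c "
from h import *
tgt([.592,-.0832,.154],52.5);print(readout.observe()['joints'],readout.observe()['wrist_torque'])"
```

```text
t: 16.25
position: [0.5911, -0.0836, 0.1567]
ee_rot: [0.323, 0.947, -0.001, -0.002]
contact_force: [-7.5, -4.0, -2.6]
gripper_width: 0.144
grip_force: 82.4
t: 16.65
position: [0.5911, -0.0836, 0.1568]
ee_rot: [0.324, 0.946, -0.001, -0.002]
contact_force: [-7.1, -2.7, -1.6]
gripper_width: 0.141
grip_force: 82.4
t 16.65 pos [ 0.5911 -0.0836  0.1568] tooly 52.13 shift [-0.0013  0.0022  0.0069] tilt [-4.e-03  1.e-04 -1.e+00] F [-7.1 -2.7 -1.6]
az -0.0123
[-2.50683665e-01  5.35373397e-01  1.70687850e+00 -1.15461699e-03
  9.03213740e-01 -1.15982056e+00] [-0.58586551  1.05611304  0.00154025]
```

Turned about 60°. I'll open, rise, and check the wheel angle and canister numerically.

```bash
python3 -m inch '[[0,0,0,0,0,0,-1],[0,0,0,0,0,0,-1],[0,0,0,0,0,0,-1],[0,0,0,0,0,0,-1],[0,0,0,0,0,0,-1]]'
python3 -m inch '[[0,0,-0.06,0,0,0,-1],[0,0,-0.18,0,0,0,-1],[0,0,-0.25,0,0,0,-1],[0,0,-0.25,0,0,0,-1],[0,0,-0.25,0,0,0,-1]]'
python3 - <<'E'
from h import *
s,c=wc();g=cv2.cvtColor(c["img"],cv2.COLOR_RGB2GRAY);M=Rn.from_quat(s["ee_rot"]).as_matrix();tgt([.592,-.0832,.25])
p=proj(c,[.592,-.0832,.18]);print("handle px",p)
r0=int(p[1])
L=[]
for r in range(r0-25,r0+32,8):
  d=np.where(g[r,int(p[0])-25:int(p[0])+25]<80)[0]+int(p[0])-25
  if len(d):L.append((r,int(d.min()),int(d.max())))
print(L)
# headings of bar from edge points at z=.18 (top edge, right side)
a=[ray(c,(x+y)/2,r,.18) for r,x,y in L[-5:]];d=a[0]-a[-1];print("bar heading",np.degrees(np.arctan2(d[1],d[0])), "start was 82.4; expect ~142.4")
# canister expected place after the turn
C=np.array([.592,-.0832]);v=np.array([.4984,-.0737])-C;t=np.radians(60);Q=C+np.array([[np.cos(t),-np.sin(t)],[np.sin(t),np.cos(t)]])@v
w=camera("top");q=proj(w,[*Q,.1365]);n=proj(w,[.4984,-.0737,.06]);print(Q,"top px can",q,"pointer cup",n)
h=cv2.cvtColor(w["img"],cv2.COLOR_RGB2GRAY)
for u in(q,n):
  x,y=u.round().astype(int);print(h[y-6:y+7:2,x-6:x+7:2])
E
```

```text
t: 17.15
position: [0.5928, -0.0834, 0.1574]
ee_rot: [0.325, 0.946, 0.0, 0.0]
contact_force: [0.5, 1.0, -0.4]
gripper_width: 0.973
grip_force: 0.0
t: 17.65
position: [0.5926, -0.0833, 0.2574]
ee_rot: [0.325, 0.946, 0.0, 0.0]
contact_force: [-0.0, 0.4, -0.5]
gripper_width: 1.003
grip_force: 0.0
t 17.7 pos [ 0.5923 -0.0833  0.2565] tooly 52.11 shift [ 0.0007 -0.0003  0.0163] tilt [-9.e-04  3.e-04 -1.e+00] F [ 0.  -0.1 -0.6]
handle px [280.28492504 222.90211254]
[(197, 265, 287), (205, 269, 285), (213, 269, 286), (221, 269, 286), (229, 269, 285), (237, 269, 286), (245, 255, 304), (253, 255, 304)]
bar heading 145.34947078389703 start was 82.4; expect ~142.4
[ 0.53697276 -0.15950998] top px can [320.48147986 217.40984431] pointer cup [292.41215382 231.5045375 ]
[[ 54  58  58  66 132 161 162]
 [ 50  52  53  68 122 137 156]
 [ 38  49  48  86 128 124 143]
 [ 41  47  48 100 120 125 129]
 [ 42  35  57 126 135 128 111]
 [ 39  34  91 150 149 126 105]
 [ 32  34  90 131 116  77  80]]
[[41 39 45 43 44 38 39]
 [44 41 42 42 39 43 37]
 [41 39 38 44 44 38 41]
 [41 40 41 44 40 37 41]
 [40 42 42 41 46 40 42]
 [43 45 40 42 36 43 42]
 [41 47 46 40 43 39 37]]
```

The bar is still parallel to the tool after release, with columns 269–286 constant, so the wheel rests about 60° on. The arm is clear, so I'm handing in.

```bash
python3 -c "
from rig import bot
print(bot.finish_job())"
```

```text
the job is handed in; nothing more can be done
None
```

I pressed the middle canister onto its pad, held it there at about 16 N, and turned the wheel one click anticlockwise; the job is handed in, but no verdict came back. After release the handle still sat about 60° on, but the arm seems to have hidden the pocket, so I couldn't see the canister in it after the turn.

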